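# Sort the finished red prints into their sample trays

### The job

The build plate has just come out of the printer: put each of the four red prints into the white sample tray marked with its own shape, one after another, standing upright in the middle of the mark (within about a centimetre), and let go of it. Leave the two grey draft prints standing where they are on the build plate.

Things in the scene. Friction and masses are not known exactly. Their poses are not given: they have to be found in the camera images.
- red_round_mid (a point): Red round cap, a cylinder 42 mm in diameter. Printed plastic, 36 mm high, about 30 g, standing upright on the build plate (a dark fixed plate 6 mm thick, top 6 mm above the table; neighbours' centres at least 73 mm apart). This point is its centre, 18 mm above its underside; z is up.
- red_hex_mid (a point): Red hexagonal knob, 42 mm across flats and 48.5 mm over corners; its x axis crosses two opposite flats squarely. Printed plastic, 36 mm high, about 30 g, standing upright on the build plate (a dark fixed plate 6 mm thick, top 6 mm above the table; neighbours' centres at least 73 mm apart). This point is its centre, 18 mm above its underside; z is up.
- red_square_mid (a point): Red square cap, 40 x 40 mm, sides along its x and y. Printed plastic, 36 mm high, about 30 g, standing upright on the build plate (a dark fixed plate 6 mm thick, top 6 mm above the table; neighbours' centres at least 73 mm apart). This point is its centre, 18 mm above its underside; z is up.
- red_cross_mid (a point): Red cross-shaped knob, two bars 50 x 18 mm crossing at right angles, along its x and y. Printed plastic, 36 mm high, about 30 g, standing upright on the build plate (a dark fixed plate 6 mm thick, top 6 mm above the table; neighbours' centres at least 73 mm apart). This point is its centre, 18 mm above its underside; z is up.
- grey_round_mid (a point): Light grey draft print, to be left alone: round cap, a cylinder 42 mm in diameter. Printed plastic, 36 mm high, about 30 g, standing upright on the build plate (a dark fixed plate 6 mm thick, top 6 mm above the table; neighbours' centres at least 73 mm apart). This point is its centre, 18 mm above its underside; z is up.
- grey_cross_mid (a point): Light grey draft print, to be left alone: cross-shaped knob, two bars 50 x 18 mm crossing at right angles, along its x and y. Printed plastic, 36 mm high, about 30 g, standing upright on the build plate (a dark fixed plate 6 mm thick, top 6 mm above the table; neighbours' centres at least 73 mm apart). This point is its centre, 18 mm above its underside; z is up.
- tray_round_floor (a point): Square white sample tray, 100 x 100 mm outside, with a big dark round mark in the middle of its floor. Fixed on a teal mat beside its three fellows (centres about 114 mm apart). This point is the middle of its floor (about 6 mm above the table), on which a print stands; the rim is 3 mm thick and 5 mm higher than the floor; x and y run along its sides, z is up.
- tray_hex_floor (a point): Square white sample tray, 100 x 100 mm outside, with a big dark hexagonal mark in the middle of its floor. Fixed on a teal mat beside its three fellows (centres about 114 mm apart). This point is the middle of its floor (about 6 mm above the table), on which a print stands; the rim is 3 mm thick and 5 mm higher than the floor; x and y run along its sides, z is up.
- tray_square_floor (a point): Square white sample tray, 100 x 100 mm outside, with a big dark square mark in the middle of its floor. Fixed on a teal mat beside its three fellows (centres about 114 mm apart). This point is the middle of its floor (about 6 mm above the table), on which a print stands; the rim is 3 mm thick and 5 mm higher than the floor; x and y run along its sides, z is up.
- tray_cross_floor (a point): Square white sample tray, 100 x 100 mm outside, with a big dark cross-shaped mark in the middle of its floor. Fixed on a teal mat beside its three fellows (centres about 114 mm apart). This point is the middle of its floor (about 6 mm above the table), on which a print stands; the rim is 3 mm thick and 5 mm higher than the floor; x and y run along its sides, z is up.
Things that resemble listed ones, but are neither listed nor needed, are in the scene too. Leave any yellow look-alike of the part that bears red_round_mid alone. Leave any purple look-alike of the part that bears red_hex_mid alone.

How it is judged (in metres and radians):
At the end, for the whole second after the job is handed in: Each red print stands upright (within 7 degrees), released and at rest, on the floor of the tray with its own shape, its centre within 14 mm of the tray's middle; both grey prints still stand within 15 mm of where they were (horizontal distance between red_round_mid and tray_round_floor below 0.014 m and z of red_round_mid in the frame of tray_round_floor between 0.015 and 0.021 m and angle between each of red_round_mid, red_hex_mid, red_square_mid, red_cross_mid, grey_round_mid, grey_cross_mid's own z axis and vertical below 0.12 rad and linear speed of each of red_round, red_hex, red_square, red_cross below 0.02 m/s and contact force between each of red_round, red_hex, red_square, red_cross and the fingers below 0.05 N and horizontal distance between red_hex_mid and tray_hex_floor below 0.014 m and z of red_hex_mid in the frame of tray_hex_floor between 0.015 and 0.021 m and horizontal distance between red_square_mid and tray_square_floor below 0.014 m and z of red_square_mid in the frame of tray_square_floor between 0.015 and 0.021 m and horizontal distance between red_cross_mid and tray_cross_floor below 0.014 m and z of red_cross_mid in the frame of tray_cross_floor between 0.015 and 0.021 m and distance of each of grey_round_mid, grey_cross_mid from where it was at the start of the episode below 0.015 m); the robot touches nothing.
It fails at once if the grey round print is pushed more than 15 mm, lifted or toppled (distance of grey_round_mid from where it was at the start of the episode above 0.015 m or angle between grey_round_mid's own z axis and vertical above 0.3 rad).
It fails at once if the grey cross-shaped print is pushed more than 15 mm, lifted or toppled (distance of grey_cross_mid from where it was at the start of the episode above 0.015 m or angle between grey_cross_mid's own z axis and vertical above 0.3 rad).
It also fails if it takes over 99 s, if anything falls off the work surface, if the arm or the gripper's body presses on something with over 40 N, if the wrist force passes 120 N, or if a joint passes its speed limit or range.

### The arm

A 7-joint arm with a two-finger parallel gripper is mounted at the origin on the work surface. World frame = base frame: x ahead of the robot, y to its left, z up, the work surface at z = 0. Lengths are in m, angles in degrees, forces in N, time in s.
With the tool pointing down it reaches from about 0.425 to 0.925 m from the base axis. Payload 6.8 kg.
Tool frame: the origin (TCP) lies midway between the tips of the shut fingers; the grasp point (between the pads) lies 19 mm behind it; z points along the fingers, y is the line along which they close (so a half turn about z gives the same grasp; the last joint's range is limited). The gripper opens to 88 mm and grips with 3 to 60 N. Pads are 20 mm wide; open, the fingers measure 115 mm over their backs; the gripper's body (75 mm by 178 mm) begins 61 mm behind the grasp point.
Start: joints at [64.739, 27.33, 1.283, 89.118, -0.659, 63.558, -4.761], TCP at [0.221, -0.638, 0.2] pointing down, gripper open.
Joint ranges: [-169.35, 169.35], [-19.33, 120.38], [-80.79, 83.38], [13.8, 139.57], [-78.32, 258.32], [9.67, 109.79], [-169.56, 169.56]. Speed limits (degrees/s): [136.94, 136.94, 180, 180, 180, 180, 180].

### API

Orientations are given as [roll, pitch, yaw] about the fixed x, y, z axes, in that order (R = Rz(yaw) Ry(pitch) Rx(roll)).
In Python, from cell import * gives the robot as it stands.
- The arm moves only by the tool jog_arm, never from a script. Its arguments are lists of equal length, an entry for each row: "slide": the shift along the tool's x, y, z in cm, a list of three; "dr": the turn, a rotation vector about the tool's x, y, z in degrees, a list of three. A call has 1 to 5 rows; each row is the pose to reach, as a shift and turn from the pose commanded when the call began, along the tool's axes at that moment; what a row does not reach only later rows make up. A row lasts 1/8 s, in which the tool goes at most 62.5 mm and 10.7 degrees, less where a joint would pass 70% of its speed; a pose out of reach is approached as far as the arm can. A call with a gripper value outside its range is refused whole. "claw" is the opening, from 0 (shut) to 1 (fully open), set as the call begins (left out, the last holds). The fingers move at their own pace and stop on an object; the grip force is fixed at half the most. Time passes only in rows, so rows that repeat a pose let the fingers close. It gives the time, the measured TCP pose, the force, the opening and the grip force at its end, in the units of the state.
- read_state(): the state, without advancing time (a new reading comes with each control period).
- snapshot(name): name is "side" or "top" or "wrist"; returns a dict with "frame" (400x640x3 uint8, red, green, blue), "fx", "fy", "cx", "cy" (pixels), "rvec" (rotation vector, rad) and "tvec" (3), from world to camera coordinates, as OpenCV has them; the wrist camera has in their place "tool_from_camera" (4x4, takes a point from camera to tool coordinates, whose origin is the TCP and whose axes are the flange's). Camera axes: x right, y down, z forward; pixel columns grow to the right and rows downward; lengths in m; the calibration is good to about 2 mm. A picture is of the moment at which its call begins: read the wrist's pose just before it. There is no depth.
- job_done(): hands the job in; it is judged then, once.
The state is a dict: "time_s": time; "joint_pos": joint angles; "qd": joint speeds; "effort": joint torques, N m; "ee_pos": TCP position; "eef_rot": TCP orientation; "ft_force": force on the tool from outside, world axes, zero at the start; "wrist_torque": the same for the moment, N m; "grip_width": opening from 0.0 (shut) to 1.0 (fully open); "gripper_force": force on a finger pad.
Only numpy, scipy, OpenCV 4.12 (cv2) and the standard library are available. Lean on these libraries where they do the work, as an engineer would, in place of code of your own. Each camera call takes 0.05 s, during which the arm holds its last target. There are 200 camera calls.

## Working session

There is one attempt and no reset: what is moved stays moved. The work goes in short steps, Python scripts to look and compute and a tool call to move; the robot and the scene stay as the last step left them, time stands still between calls to the robot, and variables do not carry over. Pictures are saved under pics/ and viewed, at most 14 in all, crops included, and the job is handed in when it is done.

Besides the shell and the picture viewer there is one more tool, called after "Emit:" by a JSON object that holds its "method" and its "body", one argument or row to a line. jog_arm: Moves the arm, as the interface text tells. Its arguments: {"type":"object","properties":{"slide":{"type":"array"},"dr":{"type":"array"},"claw":{"type":"number"}},"required":["slide","dr"]}

```bash
mkdir -p pics; cat > snap.py <<'E'
from cell import *
import cv2,numpy as np,pickle
def save(n,f):
    s=snapshot(n); cv2.imwrite(f'pics/{f}.png',cv2.cvtColor(s['frame'],cv2.COLOR_RGB2BGR)); pickle.dump(s,open(f'{f}.pkl','wb')); return s
E
python3 - <<'E'
from snap import *
s=read_state(); print(s)
for n in('top','side'):
    q=save(n,n+'0'); print({k:v for k,v in q.items() if k!='frame'})
E
```

```text
{'time_s': 0.0, 'joint_pos': array([64.73910203, 27.37117924,  1.27858057, 89.17790406, -0.65755512,
       63.55788848, -4.76055704]), 'qd': array([ 0.07888536, -0.06028227, -0.0736647 ,  0.11341328, -0.03680277,
        0.06177563,  0.03793531]), 'effort': array([ 1.63412460e-04, -5.82850850e+01,  1.53503381e+00, -2.72611356e+01,
       -5.42393757e-02,  1.70599669e-02,  1.95730563e-04]), 'ee_pos': array([ 0.22028895, -0.63736652,  0.19933832]), 'eef_rot': array([-1.79900665e+02,  7.81179090e-03,  1.90710302e+01]), 'ft_force': array([-0.2090711 ,  0.26319333,  0.0416951 ]), 'wrist_torque': array([-0.07075793,  0.05046113, -0.02480778]), 'gripper_force': 0.0, 'grip_width': 1.000329331862993}
{'fx': 367.53430057886555, 'fy': 367.53430057886555, 'cx': 321.4004176917542, 'cy': 193.00303712542527, 'rvec': array([ 2.12797897, -2.17528093,  0.15086581]), 'tvec': array([-0.04267836,  0.4850573 ,  0.84252974])}
{'fx': 396.7133344776303, 'fy': 396.7133344776303, 'cx': 321.69228797917754, 'cy': 200.5375037215912, 'rvec': array([ 0.31087834, -2.80419566,  1.15029304]), 'tvec': array([0.47203363, 0.11111033, 0.77710605])}
```

View pics/top0.png

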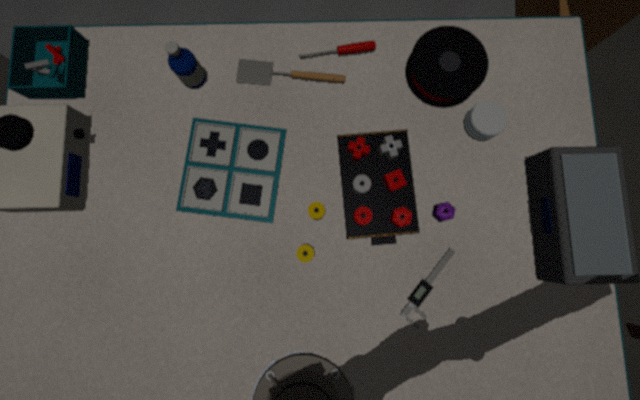

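View pics/side0.png

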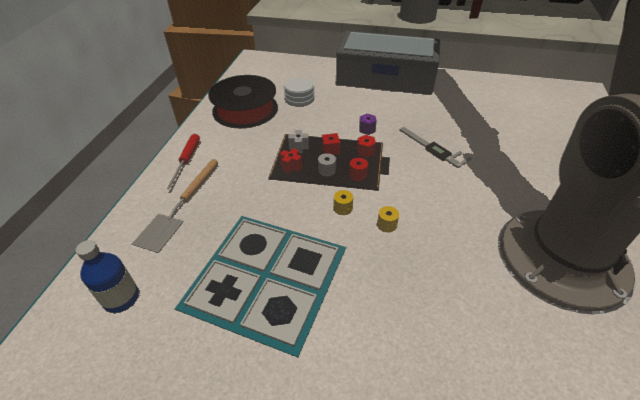

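The top view shows the following candidates:
- **Reds on the plate:** cross (359,147), square (396,180), and two rounder ones at (364,215) and (402,216), one round and one hex.
- **Greys:** cross (391,146) and round (362,184).
- **Look-alikes off the plate:** yellow rounds at (317,211) and (306,253), purple hex at (444,211).
- **Other red items to ignore:** screwdriver, spool and clippers.
- **Tray marks:** cross (212,144), round (258,149), hex (205,188), square (251,194).

I'll check this in a crop and measure.

```bash
cat > geo.py <<'E'
import cv2,numpy as np
from scipy.spatial.transform import Rotation as R
def world_rays(s,px,z,T=None):
    """pixels -> world points on plane z; T = world_from_tool for wrist camera"""
    px=np.asarray(px,float).reshape(-1,2)
    d=np.c_[(px[:,0]-s['cx'])/s['fx'],(px[:,1]-s['cy'])/s['fy'],np.ones(len(px))]
    if T is None:
        r=R.from_rotvec(s['rvec']).as_matrix().T; c=-r@s['tvec']
    else:
        M=T@s['tool_from_camera']; r=M[:3,:3]; c=M[:3,3]
    d=d@r.T
    return (c+d*((z-c[2])/d[:,2])[:,None])[:,:2]
def tool_T(st):
    T=np.eye(4); T[:3,:3]=R.from_euler('xyz',st['eef_rot'],degrees=True).as_matrix(); T[:3,3]=st['ee_pos']; return T
def blobs(mask,amin):
    n,l,st,c=cv2.connectedComponentsWithStats(mask.astype(np.uint8))
    return [(c[i],st[i],l==i) for i in range(1,n) if st[i,4]>=amin]
E
python3 - <<'E'
import pickle
from geo import *
s=pickle.load(open('top0.pkl','rb')); f=s['frame']
h=cv2.cvtColor(f,cv2.COLOR_RGB2HSV)
red=((h[...,0]<8)|(h[...,0]>172))&(h[...,1]>140)&(h[...,2]>70)
sub=np.zeros_like(red); sub[125:245,330:425]=1
for c,b,m in blobs(red&sub,50):
    print('red',c.round(1),b[4],world_rays(s,c,.040).round(4))
g=f.max(2).astype(int); 
sub[:]=0; sub[132:236,338:416]=1
for c,b,m in blobs((g>110)&(h[...,1]<60)&sub,50): print('grey',c.round(1),b[4],world_rays(s,c,.040).round(4))
sub[:]=0; sub[118:222,176:288]=1
for c,b,m in blobs((g<75)&sub,100): print('mark',c.round(1),b[4],world_rays(s,c,.006).round(4))
r=R.from_rotvec(s['rvec']).as_matrix().T; print(-r@s['tvec'])
im=cv2.resize(f[115:245,170:430],None,fx=3,fy=3,interpolation=cv2.INTER_CUBIC)
im=np.clip(im.astype(float)*1.5,0,255).astype(np.uint8)
cv2.imwrite('pics/crop.png',im[...,::-1])
E
```

```text
red [358.7 147. ] 246 [[ 0.5927 -0.1454]]
red [395.1 179.3] 272 [[ 0.512  -0.2293]]
red [362.7 215.3] 249 [[ 0.4283 -0.1489]]
red [401.7 216.4] 277 [[ 0.4237 -0.2404]]
grey [412.4 147.1] 74 [[ 0.5899 -0.2747]]
grey [340.2 218.9] 134 [[ 0.4209 -0.0959]]
mark [232.5 169.5] 2238 [[0.5514 0.1656]]
mark [212.5 143.5] 402 [[0.6188 0.2164]]
mark [257.5 149.3] 371 [[0.6015 0.1038]]
mark [204.7 188.2] 429 [[0.5061 0.2335]]
mark [250.5 194.1] 442 [[0.4889 0.1206]]
[ 0.36435961 -0.04945098  0.90097451]
```

View pics/crop.png

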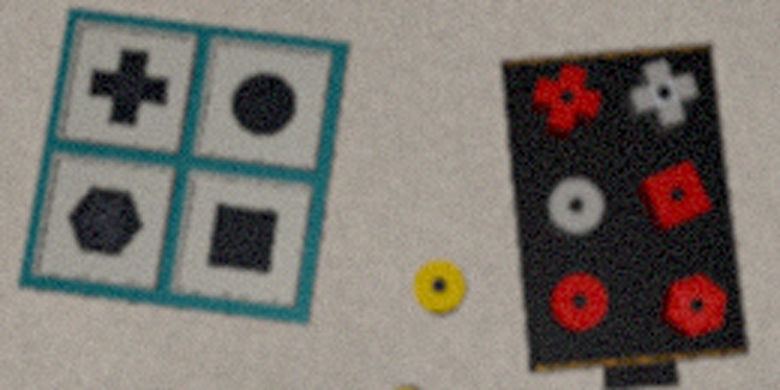

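Crop confirms: red cross (359,147), red square (396,180), red round (363,215), red hex (402,216); marks cross, round, hex and square as listed. Lift, then go over the plate for a wrist look.

Emit:
{"method": "jog_arm", "body": {
  "slide": [
    [0, 0, -6],
    [0, 0, -12],
    [6, -5, -14],
    [10, -9, -14],
    [15, -13, -14]
  ],
  "dr": [
    [0, 0, 0],
    [0, 0, 0],
    [0, 0, 0],
    [0, 0, 0],
    [0, 0, 0]
  ]
}}

```text
time_s: 0.72
ee_pos: [0.3135, -0.4756, 0.3403]
eef_rot: [180.0, -0.0, 19.0]
ft_force: [0.5, -0.2, -0.1]
grip_width: 1.002
gripper_force: 0.0
```

Emit:
{"method": "jog_arm", "body": {
  "slide": [
    [5, -4, 0],
    [10, -8, 0],
    [15, -13, 0],
    [20, -17, 0],
    [23, -20, 0]
  ],
  "dr": [
    [0, 0, 0],
    [0, 0, 0],
    [0, 0, 0],
    [0, 0, 0],
    [0, 0, 0]
  ]
}}

```text
time_s: 1.35
ee_pos: [0.4657, -0.2109, 0.3399]
eef_rot: [-180.0, 0.0, 19.1]
ft_force: [1.5, -0.2, -0.2]
grip_width: 1.001
gripper_force: 0.0
```

```bash
python3 - <<'E'
from snap import *
s=read_state(); print(s['time_s'],s['ee_pos'],s['eef_rot'],s['joint_pos'])
q=save('wrist','w1'); q['st']=s; pickle.dump(q,open('w1.pkl','wb')); print({k:v for k,v in q.items() if k not in('frame','st')})
E
```

```text
1.35 [ 0.46568349 -0.21085082  0.33994585] [-1.79990688e+02  6.59275812e-03  1.91231737e+01] [ 32.09048722   6.5076097  -16.15426878  99.26941698   1.87128058
  74.4964744  -55.34259627]
{'fx': 329.27180624048, 'fy': 329.27180624048, 'cx': 324.7175785185691, 'cy': 202.6269664878226, 'tool_from_camera': array([[ 4.78453587e-04, -9.62902801e-01, -2.69848044e-01,
         7.32247687e-02],
       [ 9.99999825e-01,  3.67138952e-04,  4.62980485e-04,
        -2.11006780e-04],
       [-3.46733478e-04, -2.69848218e-01,  9.62902809e-01,
        -1.84595000e-01],
       [ 0.00000000e+00,  0.00000000e+00,  0.00000000e+00,
         1.00000000e+00]])}
```

View pics/w1.png

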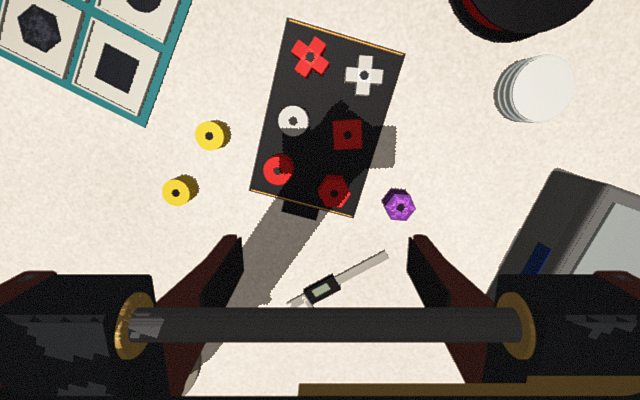

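The wrist view shows red cross (310,57), grey cross (364,75), grey round (293,121), red square (347,135), red round (278,170), red hex (334,191), with the trays at upper left. Next: centres from the central holes, and angles.

```bash
cat > meas.py <<'E'
import pickle
from geo import *
def redmeas(s,rough):
    """rough: {name:(x,y)} -> prints hole centre (z=.042) and n-fold angle"""
    T=tool_T(s['st']); f=s['frame']; h=cv2.cvtColor(f,cv2.COLOR_RGB2HSV)
    m=(((h[...,0]<10)|(h[...,0]>170))&(h[...,1]>150)&(h[...,2]>50)).astype(np.uint8)
    cs,hi=cv2.findContours(m,cv2.RETR_CCOMP,cv2.CHAIN_APPROX_NONE)
    for i,c in enumerate(cs):
        if hi[0][i][3]>=0 or cv2.contourArea(c)<200: continue
        M=cv2.moments(c); p=world_rays(s,[M['m10']/M['m00'],M['m01']/M['m00']],.036,T)[0]
        nm,d=min(((k,np.hypot(*(p-v))) for k,v in rough.items()),key=lambda t:t[1])
        if d>.03: continue
        hol=[cs[j] for j in range(len(cs)) if hi[0][j][3]==i and cv2.contourArea(cs[j])>4]
        hc=[world_rays(s,x.reshape(-1,2).mean(0),.042,T)[0].round(4) for x in hol]
        mk=cv2.drawContours(np.zeros_like(m),[c],-1,1,-1); ys,xs=np.nonzero(mk)
        w=world_rays(s,np.c_[xs,ys],.042,T); w-=w.mean(0); z=w[:,0]+1j*w[:,1]
        n=6 if nm=='hex' else 4
        a=np.degrees(np.angle((np.abs(z)**n*np.exp(1j*n*np.angle(z))).sum()))/n
        print(nm,'blob',p.round(4),'holes',hc,'corner/bar angle',round(a,1),'+k*',360/n)
rough=dict(cross=(.593,-.145),square=(.512,-.229),round=(.428,-.149),hex=(.424,-.240))
E
python3 - <<'E'
from meas import *
s=pickle.load(open('w1.pkl','rb')); redmeas(s,rough)
T=tool_T(s['st'])
g=s['frame'].max(2); sub=np.zeros_like(g); sub[:120,:175]=1
for c,b,m in blobs((g<75)&(sub>0),300): print('mark',c,b[4],world_rays(s,c,.006,T))
E
```

```text
hex blob [ 0.4274 -0.2384] holes [array([ 0.4256, -0.2393])] corner/bar angle -14.4 +k* 60.0
round blob [ 0.432  -0.1487] holes [array([ 0.4305, -0.1482])] corner/bar angle -24.5 +k* 90.0
square blob [ 0.5141 -0.2285] holes [array([ 0.5139, -0.2286])] corner/bar angle -22.9 +k* 90.0
cross blob [ 0.5944 -0.1446] holes [array([ 0.5946, -0.1444])] corner/bar angle -15.8 +k* 90.0
mark [39.03767898 28.06556142] 1327 [[0.50793815 0.23441513]]
mark [116.32572777  68.04091267] 1271 [[0.49096631 0.12164562]]
```

```bash
cat > plan.py <<'E'
import numpy as np
from scipy.spatial.transform import Rotation as R
def rot(y): return R.from_euler('xyz',[180,0,y],degrees=True)
def chain(p,y,steps):
    for n,q,yy in steps:
        d=rot(y).inv().apply(np.subtract(q,p))*100
        print(n,d.round(1),'dr z',round(y-yy,1),'rows>=',round(max(np.linalg.norm(d)/6.25,abs(yy-y)/10.7),1)); p,y=q,yy
P=dict(square=(.514,-.2285),round=(.431,-.1485),hex=(.426,-.239),cross=(.5945,-.1445))
T=dict(square=(.490,.121),round=(.6025,.1045),hex=(.507,.234),cross=(.620,.217))
def job(k,yaw,p,y,ty=None):
    a,b=P[k],T[k]; ty=yaw if ty is None else ty
    chain(p,y,[(k+' hover',(*a,.10),yaw),('down',(*a,.013),yaw),('lift',(*a,.11),yaw),('carry',(*b,.11),ty),('lower',(*b,.0135),ty),('up',(*b,.12),ty)])
    return (*b,.12),ty
E
python3 -c "
from plan import *
p,y=(.4657,-.2109,.34),19.1
for k,yaw in (('square',22.1),('round',22.1),('hex',45.6),('cross',74.2)): p,y=job(k,yaw,p,y)
"
```

```text
square hover [ 4.   3.2 24. ] dr z -3.0 rows>= 3.9
down [ 0.  -0.   8.7] dr z 0.0 rows>= 1.4
lift [ 0.   0.  -9.7] dr z 0.0 rows>= 1.6
carry [ 10.9 -33.3  -0. ] dr z 0.0 rows>= 5.6
lower [ 0.  -0.   9.6] dr z 0.0 rows>= 1.5
up [  0.    0.  -10.6] dr z 0.0 rows>= 1.7
round hover [-15.6  22.8   2. ] dr z 0.0 rows>= 4.4
down [ 0.  -0.   8.7] dr z 0.0 rows>= 1.4
lift [ 0.   0.  -9.7] dr z 0.0 rows>= 1.6
carry [ 25.4 -17.   -0. ] dr z 0.0 rows>= 4.9
lower [ 0.  -0.   9.6] dr z 0.0 rows>= 1.5
up [  0.    0.  -10.6] dr z 0.0 rows>= 1.7
hex hover [-29.3  25.2   2. ] dr z -23.5 rows>= 6.2
down [ 0.  -0.   8.7] dr z 0.0 rows>= 1.4
lift [ 0.   0.  -9.7] dr z 0.0 rows>= 1.6
carry [ 39.5 -27.3  -0. ] dr z 0.0 rows>= 7.7
lower [ 0.  -0.   9.6] dr z 0.0 rows>= 1.5
up [  0.    0.  -10.6] dr z 0.0 rows>= 1.7
cross hover [-20.9  32.7   2. ] dr z -28.6 rows>= 6.2
down [ 0.  -0.   8.7] dr z 0.0 rows>= 1.4
lift [ 0.   0.  -9.7] dr z 0.0 rows>= 1.6
carry [35.5 -7.4 -0. ] dr z 0.0 rows>= 5.8
lower [ 0.  -0.   9.7] dr z 0.0 rows>= 1.5
up [  0.    0.  -10.7] dr z 0.0 rows>= 1.7
```

Emit:
{"method": "jog_arm", "body": {
  "slide": [
    [1, 0.8, 6],
    [2, 1.6, 12],
    [3, 2.4, 18],
    [4, 3.2, 24],
    [4, 3.2, 24]
  ],
  "dr": [
    [0, 0, 0],
    [0, 0, -1],
    [0, 0, -2],
    [0, 0, -3],
    [0, 0, -3]
  ],
  "claw": 0.7
}}

```text
time_s: 2.02
ee_pos: [0.5097, -0.2293, 0.0956]
eef_rot: [-179.6, 0.4, 22.1]
ft_force: [-0.6, 0.1, -0.3]
grip_width: 0.699
gripper_force: 0.0
```

```bash
cat >> snap.py <<'E'
def wr(f):
    s=read_state(); print(s['time_s'],s['ee_pos'].round(4),s['eef_rot'].round(1))
    q=save('wrist',f); q['st']=s; pickle.dump(q,open(f+'.pkl','wb')); return q
E
python3 - <<'E'
from snap import *
from meas import *
redmeas(wr('w2'),rough)
E
```

```text
2.025 [ 0.5097 -0.2293  0.0956] [-179.6    0.4   22.1]
hex blob [ 0.4392 -0.2352] holes [] corner/bar angle 23.8 +k* 60.0
round blob [ 0.4376 -0.1499] holes [array([ 0.4305, -0.1481])] corner/bar angle -42.5 +k* 90.0
square blob [ 0.5156 -0.2276] holes [array([ 0.5137, -0.2284])] corner/bar angle -22.7 +k* 90.0
cross blob [ 0.5949 -0.1449] holes [array([ 0.5946, -0.1442])] corner/bar angle -15.7 +k* 90.0
```

View pics/w2.png

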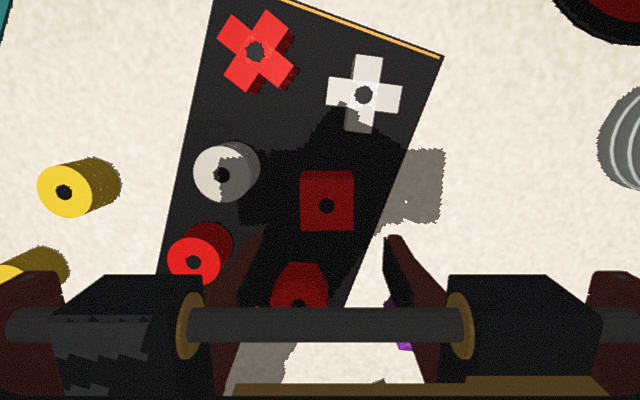

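Close view: the square sits squarely ahead of the fingers at (327,205), with the cross at (255,50) and the hex at (298,300). The position agrees within 1 mm. Grasp.

Emit:
{"method": "jog_arm", "body": {
  "slide": [
    [0, 0, 0],
    [0, 0, 3],
    [0, 0, 6],
    [0, 0, 8.7],
    [0, 0, 8.7]
  ],
  "dr": [
    [0, 0, 0],
    [0, 0, 0],
    [0, 0, 0],
    [0, 0, 0],
    [0, 0, 0]
  ]
}}

```text
time_s: 2.7
ee_pos: [0.5134, -0.2306, 0.0142]
eef_rot: [180.0, -0.0, 22.1]
ft_force: [-0.4, 0.0, 0.8]
grip_width: 0.7
gripper_force: 0.0
```

Emit:
{"method": "jog_arm", "body": {
  "slide": [
    [0, 0, 0],
    [0, 0, 0],
    [0, 0, 0],
    [0, 0, 0],
    [0, 0, 0]
  ],
  "dr": [
    [0, 0, 0],
    [0, 0, 0],
    [0, 0, 0],
    [0, 0, 0],
    [0, 0, 0]
  ],
  "claw": 0.2
}}

```text
time_s: 3.32
ee_pos: [0.5143, -0.2308, 0.0146]
eef_rot: [179.9, -0.1, 22.1]
ft_force: [-1.8, -0.1, 7.4]
grip_width: 0.451
gripper_force: 30.0
```

Emit:
{"method": "jog_arm", "body": {
  "slide": [
    [0, 0, -1],
    [0, 0, -3],
    [0, 0, -6],
    [0, 0, -9.7],
    [0, 0, -9.7]
  ],
  "dr": [
    [0, 0, 0],
    [0, 0, 0],
    [0, 0, 0],
    [0, 0, 0],
    [0, 0, 0]
  ]
}}

```text
time_s: 3.95
ee_pos: [0.5154, -0.2311, 0.1135]
eef_rot: [179.8, -0.3, 22.1]
ft_force: [-0.3, -0.2, -0.4]
grip_width: 0.45
gripper_force: 30.0
```

Emit:
{"method": "jog_arm", "body": {
  "slide": [
    [1, -3, 0],
    [3, -9, 0],
    [5, -15, 0],
    [7, -21, 0],
    [8.5, -26, 0]
  ],
  "dr": [
    [0, 0, 0],
    [0, 0, 0],
    [0, 0, 0],
    [0, 0, 0],
    [0, 0, 0]
  ]
}}

```text
time_s: 4.58
ee_pos: [0.4934, 0.0448, 0.1097]
eef_rot: [-180.0, 0.0, 22.1]
ft_force: [1.1, -0.5, -0.2]
grip_width: 0.447
gripper_force: 30.0
```

Emit:
{"method": "jog_arm", "body": {
  "slide": [
    [2, -5, 0],
    [2.5, -7.5, 0],
    [2.5, -7.5, 0],
    [2.5, -7.5, 0]
  ],
  "dr": [
    [0, 0, 0],
    [0, 0, 0],
    [0, 0, 0],
    [0, 0, 0]
  ]
}}

```text
time_s: 5.08
ee_pos: [0.4891, 0.1199, 0.1096]
eef_rot: [180.0, 0.1, 22.0]
ft_force: [-1.1, 0.3, 0.1]
grip_width: 0.454
gripper_force: 30.0
```

```bash
python3 - <<'E'
from snap import *
from geo import *
s=wr('w3'); T=tool_T(s['st'])
g=s['frame'].max(2)
for c,b,m in blobs(g<75,200): print('mark',c.round(),b,world_rays(s,c,.006,T))
E
```

```text
5.075 [0.4891 0.1199 0.1096] [1.8e+02 1.0e-01 2.2e+01]
mark [277.  18.] [ 241    0   74   43 1611] [[0.6074998  0.20848649]]
mark [395.  75.] [ 363   41   65   69 3473] [[0.6044999  0.10440893]]
mark [198. 132.] [ 176   90   64   72 1041] [[0.49968556 0.24178556]]
mark [355. 314.] [    0   127   640   273 71847] [[0.38535932 0.0451401 ]]
mark [257. 182.] [241 149  38  72 956] [[0.47695559 0.18040907]]
mark [324. 183.] [ 286  153   78   52 2320] [[0.49828792 0.12445027]]
mark [325. 256.] [313 246  24  22 405] [[0.43255785 0.09715476]]
```

View pics/w3.png

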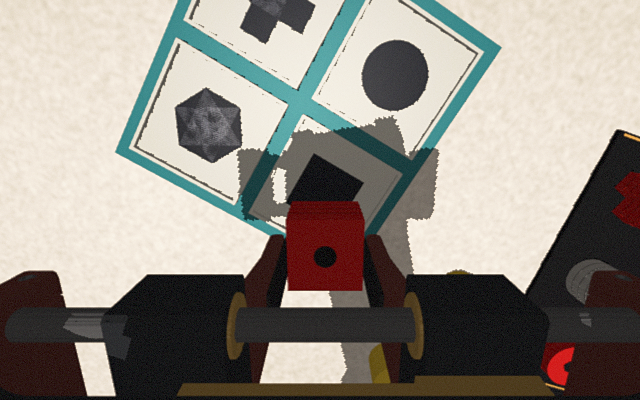

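The square is held straight at (325,245), over its mark at (330,180). The round mark (395,75) agrees within 2 mm. Lower and release.

Emit:
{"method": "jog_arm", "body": {
  "slide": [
    [0, 0, 3],
    [0, 0, 6],
    [0, 0, 8.5],
    [0, 0, 9.5],
    [0, 0, 9.5]
  ],
  "dr": [
    [0, 0, 0],
    [0, 0, 0],
    [0, 0, 0],
    [0, 0, 0],
    [0, 0, 0]
  ]
}}

```text
time_s: 5.75
ee_pos: [0.4895, 0.1203, 0.0149]
eef_rot: [180.0, 0.0, 22.0]
ft_force: [0.2, -0.2, -0.2]
grip_width: 0.454
gripper_force: 30.0
```

Emit:
{"method": "jog_arm", "body": {
  "slide": [
    [0, 0, 0],
    [0, 0, 0],
    [0, 0, 0]
  ],
  "dr": [
    [0, 0, 0],
    [0, 0, 0],
    [0, 0, 0]
  ],
  "claw": 0.7
}}

```text
time_s: 6.12
ee_pos: [0.4897, 0.1214, 0.0155]
eef_rot: [180.0, -0.0, 22.1]
ft_force: [-0.5, 0.1, -0.4]
grip_width: 0.696
gripper_force: 0.0
```

Emit:
{"method": "jog_arm", "body": {
  "slide": [
    [0, 0, -2],
    [0, 0, -6],
    [0, 0, -10.5],
    [0, 0, -10.5]
  ],
  "dr": [
    [0, 0, 0],
    [0, 0, 0],
    [0, 0, 0],
    [0, 0, 0]
  ]
}}

```text
time_s: 6.62
ee_pos: [0.4919, 0.1223, 0.1235]
eef_rot: [179.9, -0.4, 22.1]
ft_force: [-0.3, -1.3, 0.0]
grip_width: 0.697
gripper_force: 0.0
```

```bash
python3 - <<'E'
from snap import *
from meas import *
redmeas(wr('w4'),dict(square=(.49,.121)))
from plan import *
st=read_state(); p,y=job('round',22.1,tuple(st['ee_pos']),22.1)
E
```

```text
6.625 [0.4919 0.1223 0.1235] [179.9  -0.4  22.1]
square blob [0.4919 0.1214] holes [array([0.4892, 0.1205])] corner/bar angle -23.7 +k* 90.0
round hover [-15.7  22.8   2.2] dr z 0.0 rows>= 4.4
down [ 0.  -0.   8.7] dr z 0.0 rows>= 1.4
lift [ 0.   0.  -9.7] dr z 0.0 rows>= 1.6
carry [ 25.4 -17.   -0. ] dr z 0.0 rows>= 4.9
lower [ 0.  -0.   9.6] dr z 0.0 rows>= 1.5
up [  0.    0.  -10.6] dr z 0.0 rows>= 1.7
```

Square is placed. Round next.

Emit:
{"method": "jog_arm", "body": {
  "slide": [
    [-4, 5, 0],
    [-8, 11, 0],
    [-12, 17, 1],
    [-15.5, 22.7, 2],
    [-15.5, 22.7, 2]
  ],
  "dr": [
    [0, 0, 0],
    [0, 0, 0],
    [0, 0, 0],
    [0, 0, 0],
    [0, 0, 0]
  ]
}}

```text
time_s: 7.3
ee_pos: [0.4283, -0.1506, 0.0985]
eef_rot: [-179.9, 0.2, 21.8]
ft_force: [0.7, 0.2, -0.2]
grip_width: 0.696
gripper_force: 0.0
```

Emit:
{"method": "jog_arm", "body": {
  "slide": [
    [0, 0, 0],
    [0, 0, 0],
    [0, 0, 0]
  ],
  "dr": [
    [0, 0, 0],
    [0, 0, 0],
    [0, 0, 0]
  ]
}}

```text
time_s: 7.68
ee_pos: [0.4313, -0.1457, 0.1]
eef_rot: [-180.0, -0.0, 22.2]
ft_force: [0.2, -0.0, 0.2]
grip_width: 0.696
gripper_force: 0.0
```

```bash
python3 - <<'E'
from snap import *
from meas import *
s=wr('w5');redmeas(s,dict(round=(.43,-.149)))
from plan import *
st=s['st']; job('round',22.1,tuple(st['ee_pos']),st['eef_rot'][2])
E
```

```text
7.675 [ 0.4313 -0.1457  0.1   ] [-180.    -0.    22.2]
round blob [ 0.4323 -0.1476] holes [array([ 0.4305, -0.1483])] corner/bar angle 27.4 +k* 90.0
round hover [-0.1  0.2  0. ] dr z 0.1 rows>= 0.0
down [ 0.  -0.   8.7] dr z 0.0 rows>= 1.4
lift [ 0.   0.  -9.7] dr z 0.0 rows>= 1.6
carry [ 25.4 -17.   -0. ] dr z 0.0 rows>= 4.9
lower [ 0.  -0.   9.6] dr z 0.0 rows>= 1.5
up [  0.    0.  -10.6] dr z 0.0 rows>= 1.7
```

Emit:
{"method": "jog_arm", "body": {
  "slide": [
    [-0.1, 0.3, 2],
    [-0.1, 0.3, 4],
    [-0.1, 0.3, 6.5],
    [-0.1, 0.3, 8.6],
    [-0.1, 0.3, 8.6]
  ],
  "dr": [
    [0, 0, 0],
    [0, 0, 0],
    [0, 0, 0],
    [0, 0, 0],
    [0, 0, 0]
  ]
}}

```text
time_s: 8.35
ee_pos: [0.4303, -0.1492, 0.0132]
eef_rot: [-179.9, 0.1, 22.2]
ft_force: [-0.3, 0.1, -0.7]
grip_width: 0.702
gripper_force: 0.0
```

Emit:
{"method": "jog_arm", "body": {
  "slide": [
    [0, 0, 0],
    [0, 0, 0],
    [0, 0, 0],
    [0, 0, 0],
    [0, 0, 0]
  ],
  "dr": [
    [0, 0, 0],
    [0, 0, 0],
    [0, 0, 0],
    [0, 0, 0],
    [0, 0, 0]
  ],
  "claw": 0.2
}}

```text
time_s: 8.98
ee_pos: [0.4319, -0.1504, 0.0149]
eef_rot: [179.9, -0.1, 22.1]
ft_force: [-0.2, 1.0, 6.5]
grip_width: 0.465
gripper_force: 30.0
```

Emit:
{"method": "jog_arm", "body": {
  "slide": [
    [0, 0, -1],
    [0, 0, -3],
    [0, 0, -6],
    [0, 0, -9.7],
    [0, 0, -9.7]
  ],
  "dr": [
    [0, 0, 0],
    [0, 0, 0],
    [0, 0, 0],
    [0, 0, 0],
    [0, 0, 0]
  ]
}}

```text
time_s: 9.6
ee_pos: [0.4331, -0.151, 0.114]
eef_rot: [179.8, -0.3, 22.0]
ft_force: [-0.1, -0.4, -0.1]
grip_width: 0.464
gripper_force: 30.0
```

Emit:
{"method": "jog_arm", "body": {
  "slide": [
    [4, -3, 0],
    [9, -6, 0],
    [14, -9, 0],
    [18, -12, 0],
    [22, -14.7, 0]
  ],
  "dr": [
    [0, 0, 0],
    [0, 0, 0],
    [0, 0, 0],
    [0, 0, 0],
    [0, 0, 0]
  ]
}}

```text
time_s: 10.22
ee_pos: [0.5798, 0.07, 0.1101]
eef_rot: [-180.0, 0.1, 22.1]
ft_force: [0.0, -0.2, -0.9]
grip_width: 0.462
gripper_force: 30.0
```

Emit:
{"method": "jog_arm", "body": {
  "slide": [
    [3, -2, 0],
    [3.4, -2.3, 0],
    [3.4, -2.3, 0],
    [3.4, -2.3, 0]
  ],
  "dr": [
    [0, 0, 0],
    [0, 0, 0],
    [0, 0, 0],
    [0, 0, 0]
  ]
}}

```text
time_s: 10.72
ee_pos: [0.602, 0.1007, 0.1107]
eef_rot: [180.0, 0.1, 22.0]
ft_force: [-0.3, -0.1, 0.3]
grip_width: 0.466
gripper_force: 30.0
```

Emit:
{"method": "jog_arm", "body": {
  "slide": [
    [0.1, -0.3, 3],
    [0.1, -0.3, 6],
    [0.1, -0.3, 8.5],
    [0.1, -0.3, 9.6],
    [0.1, -0.3, 9.6]
  ],
  "dr": [
    [0, 0, 0],
    [0, 0, 0],
    [0, 0, 0],
    [0, 0, 0],
    [0, 0, 0]
  ]
}}

```text
time_s: 11.35
ee_pos: [0.6023, 0.1049, 0.0151]
eef_rot: [180.0, 0.0, 22.0]
ft_force: [0.7, 0.2, 0.6]
grip_width: 0.47
gripper_force: 30.0
```

Emit:
{"method": "jog_arm", "body": {
  "slide": [
    [0, 0, 0],
    [0, 0, 0],
    [0, 0, 0]
  ],
  "dr": [
    [0, 0, 0],
    [0, 0, 0],
    [0, 0, 0]
  ],
  "claw": 0.7
}}

```text
time_s: 11.72
ee_pos: [0.6028, 0.1058, 0.0156]
eef_rot: [180.0, -0.0, 22.1]
ft_force: [1.4, -0.0, 0.2]
grip_width: 0.7
gripper_force: 0.0
```

Emit:
{"method": "jog_arm", "body": {
  "slide": [
    [0, 0, -2],
    [0, 0, -6],
    [0, 0, -10.5],
    [0, 0, -10.5]
  ],
  "dr": [
    [0, 0, 0],
    [0, 0, 0],
    [0, 0, 0],
    [0, 0, 0]
  ]
}}

```text
time_s: 12.22
ee_pos: [0.6056, 0.1068, 0.1255]
eef_rot: [179.9, -0.5, 22.1]
ft_force: [0.1, -0.6, -1.6]
grip_width: 0.699
gripper_force: 0.0
```

```bash
python3 - <<'E'
from snap import *
from meas import *
s=wr('w6');redmeas(s,dict(round=(.6025,.1045)))
from plan import *
st=s['st']; job('hex',45.6,tuple(st['ee_pos']),st['eef_rot'][2])
E
```

```text
12.225 [0.6056 0.1068 0.1255] [179.9  -0.5  22.1]
round blob [0.6036 0.1055] holes [array([0.6017, 0.1048])] corner/bar angle 15.4 +k* 90.0
hex hover [-29.6  25.3   2.6] dr z -23.5 rows>= 6.2
down [ 0.  -0.   8.7] dr z 0.0 rows>= 1.4
lift [ 0.   0.  -9.7] dr z 0.0 rows>= 1.6
carry [ 39.5 -27.3  -0. ] dr z 0.0 rows>= 7.7
lower [ 0.  -0.   9.6] dr z 0.0 rows>= 1.5
up [  0.    0.  -10.6] dr z 0.0 rows>= 1.7
```

Round placed. Hex next.

Emit:
{"method": "jog_arm", "body": {
  "slide": [
    [-4.5, 4, 0],
    [-9, 8, 0],
    [-13.5, 12, 0],
    [-18, 16, 0],
    [-22.5, 20, 0]
  ],
  "dr": [
    [0, 0, -4],
    [0, 0, -8],
    [0, 0, -12],
    [0, 0, -16],
    [0, 0, -20]
  ]
}}

```text
time_s: 12.9
ee_pos: [0.4673, -0.1656, 0.1196]
eef_rot: [-179.9, 0.0, 42.2]
ft_force: [1.3, -1.1, 0.4]
grip_width: 0.701
gripper_force: 0.0
```

```bash
python3 - <<'E'
from snap import *
from plan import *
st=read_state(); print(st['ee_pos'],st['eef_rot']);job('hex',45.6,tuple(st['ee_pos']),st['eef_rot'][2])
E
```

```text
[ 0.46731331 -0.16556091  0.11963755] [-1.79940034e+02  4.34476607e-02  4.22061224e+01]
hex hover [-8.   2.7  2. ] dr z -3.4 rows>= 1.4
down [ 0.  -0.   8.7] dr z 0.0 rows>= 1.4
lift [ 0.   0.  -9.7] dr z 0.0 rows>= 1.6
carry [ 39.5 -27.3  -0. ] dr z 0.0 rows>= 7.7
lower [ 0.  -0.   9.6] dr z 0.0 rows>= 1.5
up [  0.    0.  -10.6] dr z 0.0 rows>= 1.7
```

Emit:
{"method": "jog_arm", "body": {
  "slide": [
    [-4, 1.4, 1],
    [-8, 2.7, 2],
    [-8, 2.7, 2],
    [-8, 2.7, 2],
    [-8, 2.7, 2]
  ],
  "dr": [
    [0, 0, -2],
    [0, 0, -3.5],
    [0, 0, -3.5],
    [0, 0, -3.5],
    [0, 0, -3.5]
  ]
}}

```text
time_s: 13.52
ee_pos: [0.4286, -0.2364, 0.1002]
eef_rot: [180.0, -0.0, 45.7]
ft_force: [0.4, 0.7, -0.0]
grip_width: 0.698
gripper_force: 0.0
```

```bash
python3 - <<'E'
from snap import *
from meas import *
s=wr('w7');redmeas(s,rough)
from plan import *
st=s['st']; job('hex',45.6,tuple(st['ee_pos']),st['eef_rot'][2])
E
```

```text
13.525 [ 0.4286 -0.2364  0.1002] [180.   -0.   45.7]
hex blob [ 0.4271 -0.2377] holes [array([ 0.4256, -0.2391])] corner/bar angle -13.5 +k* 60.0
hex hover [-0.4 -0.   0. ] dr z 0.1 rows>= 0.1
down [ 0.  -0.   8.7] dr z 0.0 rows>= 1.4
lift [ 0.   0.  -9.7] dr z 0.0 rows>= 1.6
carry [ 39.5 -27.3  -0. ] dr z 0.0 rows>= 7.7
lower [ 0.  -0.   9.6] dr z 0.0 rows>= 1.5
up [  0.    0.  -10.6] dr z 0.0 rows>= 1.7
```

View pics/w7.png

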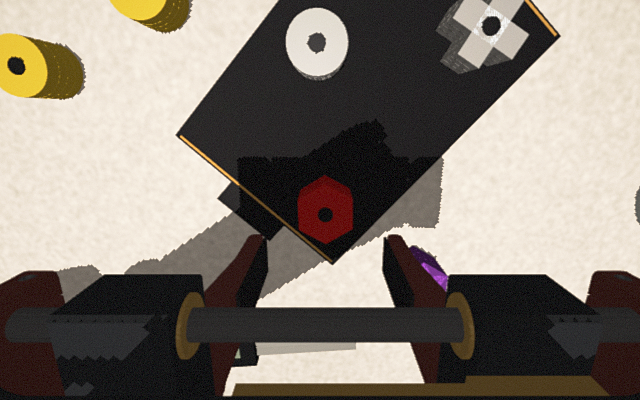

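Hex at (325,208) has its flats facing left and right, square to the fingers; the purple one (430,265) is clear. Grasp and carry.

Emit:
{"method": "jog_arm", "body": {
  "slide": [
    [-0.3, 0, 2],
    [-0.4, 0, 4],
    [-0.4, 0, 6.5],
    [-0.4, 0, 8.6],
    [-0.4, 0, 8.6]
  ],
  "dr": [
    [0, 0, 0],
    [0, 0, 0],
    [0, 0, 0],
    [0, 0, 0],
    [0, 0, 0]
  ]
}}

```text
time_s: 14.2
ee_pos: [0.4245, -0.2393, 0.0131]
eef_rot: [-179.8, 0.0, 45.7]
ft_force: [0.1, -0.9, 0.4]
grip_width: 0.701
gripper_force: 0.0
```

Emit:
{"method": "jog_arm", "body": {
  "slide": [
    [0, 0, 0],
    [0, 0, 0],
    [0, 0, 0],
    [0, 0, 0],
    [0, 0, 0]
  ],
  "dr": [
    [0, 0, 0],
    [0, 0, 0],
    [0, 0, 0],
    [0, 0, 0],
    [0, 0, 0]
  ],
  "claw": 0.2
}}

```text
time_s: 14.82
ee_pos: [0.4258, -0.2409, 0.015]
eef_rot: [179.9, -0.0, 45.6]
ft_force: [-1.2, 0.8, 6.6]
grip_width: 0.472
gripper_force: 29.9
```

Emit:
{"method": "jog_arm", "body": {
  "slide": [
    [0, 0, -1],
    [0, 0, -3],
    [0, 0, -6],
    [0, 0, -9.7],
    [0, 0, -9.7]
  ],
  "dr": [
    [0, 0, 0],
    [0, 0, 0],
    [0, 0, 0],
    [0, 0, 0],
    [0, 0, 0]
  ]
}}

```text
time_s: 15.45
ee_pos: [0.4269, -0.2416, 0.1141]
eef_rot: [179.7, -0.1, 45.5]
ft_force: [1.1, 0.1, -0.5]
grip_width: 0.473
gripper_force: 29.9
```

Emit:
{"method": "jog_arm", "body": {
  "slide": [
    [4, -2.8, 0],
    [9, -6.2, 0],
    [14, -9.7, 0],
    [18, -12.4, 0],
    [22, -15.2, 0]
  ],
  "dr": [
    [0, 0, 0],
    [0, 0, 0],
    [0, 0, 0],
    [0, 0, 0],
    [0, 0, 0]
  ]
}}

```text
time_s: 16.08
ee_pos: [0.47, 0.0244, 0.1106]
eef_rot: [-180.0, 0.0, 45.6]
ft_force: [0.7, -0.7, -0.3]
grip_width: 0.472
gripper_force: 29.9
```

Emit:
{"method": "jog_arm", "body": {
  "slide": [
    [5, -3.5, 0],
    [10, -7, 0],
    [15, -10.3, 0],
    [17.5, -12.1, 0],
    [17.5, -12.1, 0]
  ],
  "dr": [
    [0, 0, 0],
    [0, 0, 0],
    [0, 0, 0],
    [0, 0, 0],
    [0, 0, 0]
  ]
}}

```text
time_s: 16.7
ee_pos: [0.5056, 0.2355, 0.1104]
eef_rot: [-179.9, 0.0, 45.8]
ft_force: [0.5, -1.0, -0.1]
grip_width: 0.473
gripper_force: 29.9
```

Emit:
{"method": "jog_arm", "body": {
  "slide": [
    [0, 0, 0],
    [0, 0, 0]
  ],
  "dr": [
    [0, 0, 0],
    [0, 0, 0]
  ]
}}

```text
time_s: 16.95
ee_pos: [0.5066, 0.2305, 0.1108]
eef_rot: [180.0, 0.1, 45.4]
ft_force: [0.3, -0.6, 0.0]
grip_width: 0.472
gripper_force: 29.9
```

Emit:
{"method": "jog_arm", "body": {
  "slide": [
    [0, 0, 2],
    [0.1, 0, 5],
    [0.1, 0, 8],
    [0.1, 0, 9.6],
    [0.1, 0, 9.6]
  ],
  "dr": [
    [0, 0, 0],
    [0, 0, 0],
    [0, 0, 0],
    [0, 0, 0],
    [0, 0, 0]
  ]
}}

```text
time_s: 17.58
ee_pos: [0.5072, 0.2324, 0.0146]
eef_rot: [-180.0, 0.1, 45.5]
ft_force: [0.3, -0.3, 0.6]
grip_width: 0.474
gripper_force: 30.0
```

Emit:
{"method": "jog_arm", "body": {
  "slide": [
    [0, 0, 0],
    [0, 0, 0],
    [0, 0, 0]
  ],
  "dr": [
    [0, 0, 0],
    [0, 0, 0],
    [0, 0, 0]
  ],
  "claw": 0.7
}}

```text
time_s: 17.95
ee_pos: [0.5076, 0.2333, 0.0156]
eef_rot: [180.0, -0.0, 45.6]
ft_force: [0.5, -0.3, -0.6]
grip_width: 0.701
gripper_force: 0.0
```

Emit:
{"method": "jog_arm", "body": {
  "slide": [
    [0, 0, -2],
    [0, 0, -6],
    [0, 0, -10.5],
    [0, 0, -10.5],
    [0, 0, -10.5]
  ],
  "dr": [
    [0, 0, 0],
    [0, 0, 0],
    [0, 0, 0],
    [0, 0, 0],
    [0, 0, 0]
  ]
}}

```text
time_s: 18.58
ee_pos: [0.5073, 0.2331, 0.1207]
eef_rot: [180.0, -0.0, 45.6]
ft_force: [0.4, -0.8, -0.5]
grip_width: 0.698
gripper_force: 0.0
```

```bash
python3 - <<'E'
from snap import *
from meas import *
s=wr('w8');redmeas(s,dict(hex=(.507,.234),round=(.6025,.1045)))
from plan import *
st=s['st']; job('cross',74.2,tuple(st['ee_pos']),st['eef_rot'][2])
E
```

```text
18.575 [0.5073 0.2331 0.1207] [180.   -0.   45.6]
round blob [0.6008 0.1105] holes [array([0.6021, 0.1045])] corner/bar angle 13.6 +k* 90.0
hex blob [0.509  0.2345] holes [array([0.5074, 0.2331])] corner/bar angle -14.1 +k* 60.0
cross hover [-20.9  32.7   2.1] dr z -28.6 rows>= 6.2
down [ 0.  -0.   8.7] dr z 0.0 rows>= 1.4
lift [ 0.   0.  -9.7] dr z 0.0 rows>= 1.6
carry [35.5 -7.4 -0. ] dr z 0.0 rows>= 5.8
lower [ 0.  -0.   9.7] dr z 0.0 rows>= 1.5
up [  0.    0.  -10.7] dr z 0.0 rows>= 1.7
```

Hex placed. Cross next, with the claw opened a little wider for the 50 mm bar.

Emit:
{"method": "jog_arm", "body": {
  "slide": [
    [-3.5, 5.4, 0],
    [-7, 10.8, 0],
    [-10.5, 16.4, 0],
    [-14, 21.9, 0],
    [-17, 26.6, 0]
  ],
  "dr": [
    [0, 0, -5],
    [0, 0, -10],
    [0, 0, -16],
    [0, 0, -22],
    [0, 0, -28.6]
  ],
  "claw": 0.8
}}

```text
time_s: 19.25
ee_pos: [0.5768, -0.0731, 0.119]
eef_rot: [-179.9, 0.0, 74.4]
ft_force: [1.6, 0.0, 0.2]
grip_width: 0.8
gripper_force: 0.0
```

```bash
python3 - <<'E'
from snap import *
from plan import *
st=read_state(); print(st['ee_pos'],st['eef_rot']);job('cross',74.2,tuple(st['ee_pos']),st['eef_rot'][2])
E
```

```text
[ 0.57684676 -0.07308939  0.11897195] [-1.79874722e+02  9.74160459e-03  7.43979971e+01]
cross hover [-6.4  3.6  1.9] dr z 0.2 rows>= 1.2
down [ 0.  -0.   8.7] dr z 0.0 rows>= 1.4
lift [ 0.   0.  -9.7] dr z 0.0 rows>= 1.6
carry [35.5 -7.4 -0. ] dr z 0.0 rows>= 5.8
lower [ 0.  -0.   9.7] dr z 0.0 rows>= 1.5
up [  0.    0.  -10.7] dr z 0.0 rows>= 1.7
```

Emit:
{"method": "jog_arm", "body": {
  "slide": [
    [-4, 2, 1],
    [-6.4, 3.6, 2],
    [-6.4, 3.6, 2],
    [-6.4, 3.6, 2],
    [-6.4, 3.6, 2]
  ],
  "dr": [
    [0, 0, 0],
    [0, 0, 0],
    [0, 0, 0],
    [0, 0, 0],
    [0, 0, 0]
  ]
}}

```text
time_s: 19.88
ee_pos: [0.5947, -0.1405, 0.1004]
eef_rot: [-180.0, -0.0, 74.3]
ft_force: [0.8, 0.6, -0.3]
grip_width: 0.801
gripper_force: 0.0
```

```bash
python3 - <<'E'
from snap import *
from meas import *
s=wr('w9');redmeas(s,rough)
from plan import *
st=s['st']; job('cross',74.2,tuple(st['ee_pos']),st['eef_rot'][2])
E
```

```text
19.875 [ 0.5947 -0.1405  0.1004] [-180.    -0.    74.3]
cross blob [ 0.5952 -0.142 ] holes [array([ 0.5945, -0.1445])] corner/bar angle -15.9 +k* 90.0
cross hover [-0.4  0.1  0. ] dr z 0.1 rows>= 0.1
down [ 0.  -0.   8.7] dr z 0.0 rows>= 1.4
lift [ 0.   0.  -9.7] dr z 0.0 rows>= 1.6
carry [35.5 -7.4 -0. ] dr z 0.0 rows>= 5.8
lower [ 0.  -0.   9.7] dr z 0.0 rows>= 1.5
up [  0.    0.  -10.7] dr z 0.0 rows>= 1.7
```

View pics/w9.png

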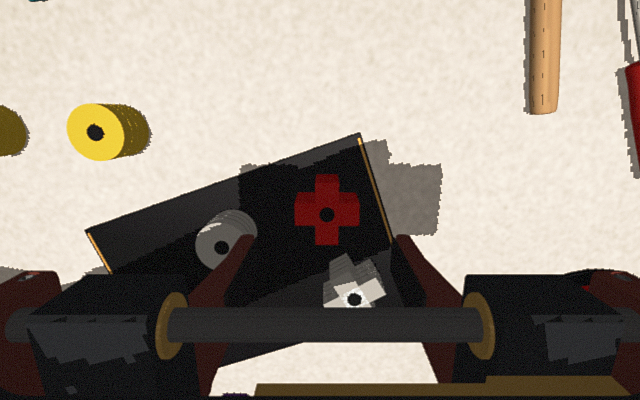

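Cross at (327,214) is lined up with the fingers. I'll check the grey round's (222,247) clearance to the left finger before descending.

```bash
python3 - <<'E'
from geo import *
import pickle
s=pickle.load(open('w9.pkl','rb')); print(world_rays(s,[[221,248],[354,299]],.042,tool_T(s['st'])))
s=pickle.load(open('w1.pkl','rb')); print(world_rays(s,[[293,121],[364,75]],.042,tool_T(s['st'])))
E
```

```text
[[ 0.50592424 -0.14888364]
 [ 0.59668186 -0.22204768]]
[[ 0.50621333 -0.14893642]
 [ 0.59663881 -0.22239986]]
```

Edge of the grey round is at x≈0.527 and the finger's back at x≈0.545, so it clears. Descend.

Emit:
{"method": "jog_arm", "body": {
  "slide": [
    [-0.3, 0.1, 2],
    [-0.4, 0.1, 4],
    [-0.4, 0.1, 6.5],
    [-0.4, 0.1, 8.6],
    [-0.4, 0.1, 8.6]
  ],
  "dr": [
    [0, 0, 0],
    [0, 0, 0],
    [0, 0, 0],
    [0, 0, 0],
    [0, 0, 0]
  ]
}}

```text
time_s: 20.55
ee_pos: [0.5927, -0.1464, 0.0116]
eef_rot: [-179.8, 0.0, 74.2]
ft_force: [-0.3, -0.2, 0.8]
grip_width: 0.8
gripper_force: 0.0
```

Emit:
{"method": "jog_arm", "body": {
  "slide": [
    [0, 0, 0],
    [0, 0, 0],
    [0, 0, 0],
    [0, 0, 0],
    [0, 0, 0]
  ],
  "dr": [
    [0, 0, 0],
    [0, 0, 0],
    [0, 0, 0],
    [0, 0, 0],
    [0, 0, 0]
  ],
  "claw": 0.3
}}

```text
time_s: 21.18
ee_pos: [0.5953, -0.1469, 0.015]
eef_rot: [179.9, 0.0, 74.2]
ft_force: [0.2, -0.2, 4.2]
grip_width: 0.565
gripper_force: 30.0
```

Emit:
{"method": "jog_arm", "body": {
  "slide": [
    [0, 0, -1],
    [0, 0, -3],
    [0, 0, -6],
    [0, 0, -9.7],
    [0, 0, -9.7]
  ],
  "dr": [
    [0, 0, 0],
    [0, 0, 0],
    [0, 0, 0],
    [0, 0, 0],
    [0, 0, 0]
  ]
}}

```text
time_s: 21.8
ee_pos: [0.5971, -0.1469, 0.1155]
eef_rot: [179.6, -0.0, 74.2]
ft_force: [-0.5, 0.2, -1.7]
grip_width: 0.564
gripper_force: 30.0
```

Emit:
{"method": "jog_arm", "body": {
  "slide": [
    [5, -1, 0],
    [11, -2.3, 0],
    [17, -3.5, 0],
    [22, -4.6, 0],
    [27, -5.6, 0]
  ],
  "dr": [
    [0, 0, 0],
    [0, 0, 0],
    [0, 0, 0],
    [0, 0, 0],
    [0, 0, 0]
  ]
}}

```text
time_s: 22.42
ee_pos: [0.6138, 0.1299, 0.111]
eef_rot: [-180.0, 0.0, 74.2]
ft_force: [0.9, -0.5, 0.9]
grip_width: 0.562
gripper_force: 30.0
```

Emit:
{"method": "jog_arm", "body": {
  "slide": [
    [4.5, -1, 0],
    [8.5, -1.8, 0],
    [8.5, -1.8, 0],
    [8.5, -1.8, 0],
    [8.5, -1.8, 0]
  ],
  "dr": [
    [0, 0, 0],
    [0, 0, 0],
    [0, 0, 0],
    [0, 0, 0],
    [0, 0, 0]
  ]
}}

```text
time_s: 23.05
ee_pos: [0.6205, 0.2128, 0.1109]
eef_rot: [180.0, 0.1, 74.0]
ft_force: [0.4, 0.0, -0.9]
grip_width: 0.562
gripper_force: 30.0
```

```bash
python3 - <<'E'
from snap import *
from plan import *
st=read_state(); print(st['ee_pos'],st['eef_rot'],st['grip_width']);chain(tuple(st['ee_pos']),st['eef_rot'][2],[('a',(.62,.217,.015),74.2)])
wr('w10')
E
```

```text
[0.62047338 0.21282663 0.11087868] [1.79997305e+02 7.68460227e-02 7.40309026e+01] 0.5615221702883132
a [ 0.4 -0.2  9.6] dr z -0.2 rows>= 1.5
23.05 [0.6205 0.2128 0.1109] [1.8e+02 1.0e-01 7.4e+01]
```

View pics/w10.png

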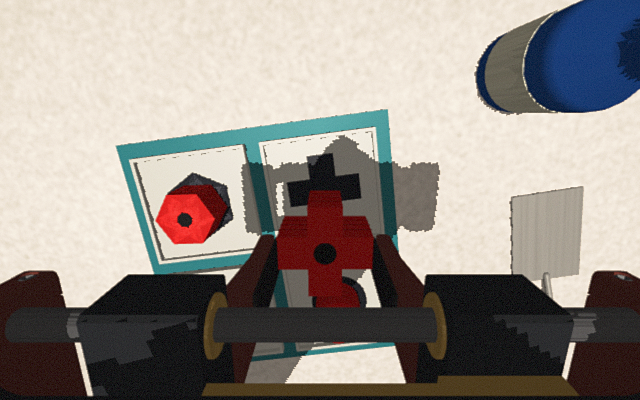

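Cross is held straight at (325,240) over its mark (323,185); the hex stands on its own mark at (187,217). Lower and release.

Emit:
{"method": "jog_arm", "body": {
  "slide": [
    [0.2, -0.1, 2],
    [0.3, -0.1, 5],
    [0.3, -0.1, 8],
    [0.3, -0.1, 9.6],
    [0.3, -0.1, 9.6]
  ],
  "dr": [
    [0, 0, 0],
    [0, 0, 0],
    [0, 0, 0],
    [0, 0, 0],
    [0, 0, 0]
  ]
}}

```text
time_s: 23.72
ee_pos: [0.6193, 0.2179, 0.0136]
eef_rot: [-179.9, 0.1, 74.2]
ft_force: [-0.5, 0.5, 0.8]
grip_width: 0.567
gripper_force: 30.0
```

Emit:
{"method": "jog_arm", "body": {
  "slide": [
    [0, 0, 0],
    [0, 0, 0],
    [0, 0, 0]
  ],
  "dr": [
    [0, 0, 0],
    [0, 0, 0],
    [0, 0, 0]
  ],
  "claw": 0.78
}}

```text
time_s: 24.1
ee_pos: [0.6203, 0.2182, 0.0155]
eef_rot: [180.0, -0.0, 74.2]
ft_force: [-0.1, 1.3, -0.8]
grip_width: 0.778
gripper_force: 0.0
```

Emit:
{"method": "jog_arm", "body": {
  "slide": [
    [0, 0, -2],
    [0, 0, -6],
    [0, 0, -12],
    [0, 0, -18],
    [0, 0, -20]
  ],
  "dr": [
    [0, 0, 0],
    [0, 0, 0],
    [0, 0, 0],
    [0, 0, 0],
    [0, 0, 0]
  ]
}}

```text
time_s: 24.72
ee_pos: [0.6218, 0.2197, 0.2214]
eef_rot: [179.6, -0.3, 74.2]
ft_force: [-0.4, 0.5, -0.2]
grip_width: 0.779
gripper_force: 0.0
```

Emit:
{"method": "jog_arm", "body": {
  "slide": [
    [-4, 0, 0],
    [-8, 0, 0],
    [-12, 0, 0],
    [-12, 0, 0],
    [-12, 0, 0]
  ],
  "dr": [
    [0, 0, 0],
    [0, 0, 0],
    [0, 0, 0],
    [0, 0, 0],
    [0, 0, 0]
  ]
}}

```text
time_s: 25.35
ee_pos: [0.5873, 0.1036, 0.2156]
eef_rot: [180.0, -0.0, 74.2]
ft_force: [0.1, 0.2, -0.4]
grip_width: 0.776
gripper_force: 0.0
```

```bash
python3 - <<'E'
from snap import *
from meas import *
from plan import T
s=wr('w11');redmeas(s,T); save('side','side1')
E
```

```text
25.35 [0.5873 0.1036 0.2156] [180.   -0.   74.2]
square blob [0.4925 0.1221] holes [array([0.4893, 0.1206])] corner/bar angle -23.2 +k* 90.0
round blob [0.602  0.1063] holes [array([0.6018, 0.1047])] corner/bar angle -22.8 +k* 90.0
hex blob [0.5097 0.2324] holes [array([0.5074, 0.2332])] corner/bar angle -13.7 +k* 60.0
cross blob [0.6195 0.2193] holes [array([0.6198, 0.2197])] corner/bar angle -15.5 +k* 90.0
```

View pics/side1.png

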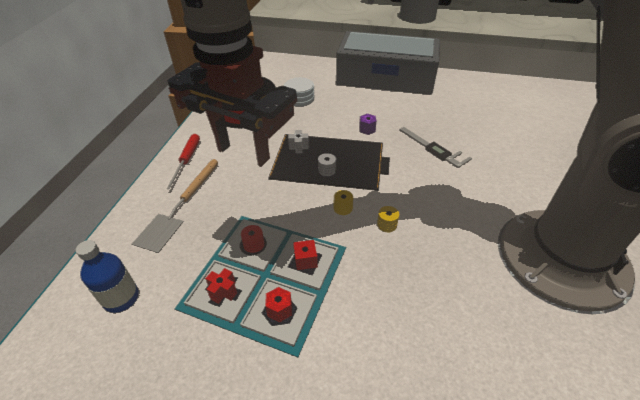

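All four red prints stand upright in their own trays: round (252,238), square (305,255), cross (220,285), hex (279,303). The two grey prints, (298,140) and (327,163), have not moved. Handing in.

```bash
python3 -c "
from cell import *
print(job_done())"
```

```text
the job is handed in; nothing more can be done
None
```

I handed the job in at about 25 s: all four red prints stand upright and released in their own trays, within about 3 mm of the marks by my camera measurements, and the grey prints look unmoved; the hand-in returned no verdict.

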